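# Zero the tally counter and tip the parts tote into its pouring corner for a count

## Task

We are about to count the salvaged parts: turn the reset knob of the dial tally counter anticlockwise all the way back to its zero stop, then take the grey parts tote by its rim and tip it up on its cut-off pouring corner, keeping that corner down on the bench, until all the loose parts have slid together into the pouring corner. Spill nothing, leave the screwdriver, the glue bottle and the power supply where they are, and finish while still holding the tote tipped, so that I can pick the parts out and count them.

Things in the scene. Friction and masses are not known exactly. Their poses are not given: they have to be found in the camera images.
- reset_knob (a joint): angle of the reset knob in rad: 0 = against the zero stop, grows clockwise seen from above (starts between 0.6 and 1.4). It turns about the vertical with light friction (0.03 N m), stays where it is left and cannot pass below 0: turn it anticlockwise seen from above to reset it
- knob_grip (a point): point on the knob's vertical axis at the height to grip, 80 mm above the bench. The knob is a black bar handle, 36 mm long along this point's x, 12 mm wide along its y, its top 10 mm above and its foot disc 18 mm below this point. A needle at its -x end shows on the dial; at 0 it points at the long zero mark beside a small stop pin
- counter: dial tally counter fixed to the bench: grey steel box 112 x 104 mm on a 140 x 110 mm base plate, with a white graduated dial 86 mm across on its top, 54 mm above the bench; thumb lever on its +y side out to 79 mm from the centre, 38 mm high. Origin: centre of the underside; the knob stands at the dial's centre and the zero mark lies towards -x
- tote: small open grey plastic tote, about 0.4 kg plus 0.15 kg of parts. Origin: centre of the underside of its 200 (x) x 150 (y) mm floor, z up. Walls 4 mm thick, 60 mm high, floor 4 mm; a 5 mm collar round the outside of the top 22 mm makes the rim 9 mm thick (outer faces at x = +-105, y = +-80 mm). Its corner at +x +y is cut off at 45 degrees: the pouring corner
- pour_corner (a point): point inside the tote on its inner floor at the foot of the cut-off wall, mid length (tote frame 72, 47, 4 mm); its x axis points out through that wall. The wall is 71 mm long (50 mm off each side), lower than the others (44 mm) and has a flared lip. The metal parts slide on the plastic at a friction of about 0.2 and all run here when the tote leans about 0.5 rad over this edge
- pour_edge (a point): middle of the bottom edge under the cut-off wall, on the outside (tote frame 75, 50, 0 mm); the edge is 71 mm long, square to the tote's (+1, +1) direction
- back_corner (a point): underside of the tote at the corner diagonally across from the pouring corner (tote frame -100, -75, 0 mm)
- back_rim (a point): top of the rim, middle of its 9 mm thickness, on the -x wall near the corner diagonally across from the pouring corner (tote frame -100.5, -45, 60 mm): one good place to pinch, fingers closing along the tote's x. The parts lie lower than 24 mm above the tote's underside
- part1: loose salvaged part in the tote: aluminium belt pulley, 26 mm across, 16 mm tall, lying flat. Origin: centre of its underside
- part2: loose salvaged part in the tote: bent steel angle bracket, 26 x 22 mm foot with an 18 mm upright leg. Origin: centre of its underside
- part3: loose salvaged part in the tote: small flat steel motor, 29 mm across, 13 mm tall with a 6 mm shaft stub, lying flat. Origin: centre of its underside
- part4: loose salvaged part in the tote: aluminium belt pulley, 26 mm across, 16 mm tall, lying flat. Origin: centre of its underside
- part5: loose salvaged part in the tote: bent steel angle bracket, 26 x 22 mm foot with an 18 mm upright leg. Origin: centre of its underside
- part6: loose salvaged part in the tote: small flat steel motor, 29 mm across, 13 mm tall with a 6 mm shaft stub, lying flat. Origin: centre of its underside
- screwdriver: bystander: screwdriver with a blue handle, 190 mm long, lying along its x axis
- glue: bystander: orange glue bottle, 52 mm across, 120 mm tall, standing; origin at its foot
- psu: bystander: opened brass-coloured power supply case, 120 x 100 x 60 mm; origin at the centre of its underside

How it is judged:
By the outcome, as a careful person would: the job done as asked, in the order asked, and still so for the second after the job is handed in, while the arm keeps its last pose, push and grip.
It also fails if it takes over 58 s, if anything falls off the work surface, if the arm or the gripper's body presses on something with over 40 N, if the wrist force passes 120 N, or if a joint passes its speed limit or range.

## Robot

A 7-joint arm with a two-finger parallel gripper is mounted at the origin on the work surface. World frame = base frame: x ahead of the robot, y to its left, z up, the work surface at z = 0. Lengths are in mm, angles in rad, forces in N, time in s.
With the tool pointing down it reaches from about 350 to 900 mm from the base axis. Payload 19.9 kg.
Tool frame: the origin (TCP) lies midway between the tips of the shut fingers; the grasp point (between the pads) lies 19 mm behind it; z points along the fingers, y is the line along which they close (so a half turn about z gives the same grasp; the last joint's range is limited). The gripper opens to 94 mm and grips with 3 to 60 N. Pads are 16 mm wide; open, the fingers measure 119 mm over their backs; the gripper's body (75 mm by 177 mm) begins 78 mm behind the grasp point.
Start: joints at [1.06, 0.417, -0.01, 1.614, 0.005, 1.111, -0.053], TCP at [282.933, -557.268, 205.425] pointing down, gripper open.
Joint ranges: [-2.81, 2.81], [-0.39, 2.02], [-1.27, 1.25], [0.06, 2.57], [-1.19, 4.33], [0.19, 2], [-2.82, 2.82]. Speed limits (rad/s): [1.89, 1.89, 2.39, 2.39, 3.01, 3.01, 3.01].

## Interface

Orientations are given as a rotation vector (axis times angle).
In Python, from cell import robot, optics, telemetry gives the robot as it stands (robot), with the cameras (optics) and the readings (telemetry).
- The arm moves only by the shell command python3 drive.py FILE, which reads ROWS from the file FILE. ROWS is a JSON object whose key "motion" holds a list of rows, 1 to 12 of them, each of 7 numbers: dx, dy, dz in a scale on which 1.0 is 1000 mm, then a rotation vector rx, ry, rz in a scale on which 1.0 is pi rad, then the opening from 0.0 (shut) to 1.0 (fully open); each row is the pose to reach, as a shift and turn from the pose commanded when the command began, along the tool's axes at that moment; what a row does not reach only later rows make up. A row lasts 1/10 s, in which the tool goes at most 50 mm and 0.15 rad, less where a joint would pass 70% of its speed; a pose out of reach is approached as far as the arm can. The fingers move at their own pace and stop on an object; the grip force is fixed at half the most. Time passes only in rows, so rows that do not move let the fingers close. It prints the time, the measured TCP pose, the force, the opening and the grip force at its end. No shift or turn number may pass 1 either way. Input that does not fit is refused with a message, and nothing moves.
- telemetry.observe(): the state, without advancing time (a new reading comes with each control period).
- optics.grab_frame(name): name is "side" or "top" or "wrist"; returns a dict with "frame" (384x512x3 uint8, red, green, blue), "mtx" (3x3 intrinsics, pixels), "origin" and "rotation" of the camera in the world. Camera axes: x right, y up, looking along -z (the intrinsics and any distortion apply to the point x, -y, -z); pixel columns grow to the right and rows downward; lengths in mm; the calibration is good to about 2 mm. A picture is of the moment at which its call begins. There is no depth.
- robot.close_job(): hands the job in; it is judged then, once.
The state is a dict: "t": time; "q": joint angles; "qd": joint speeds; "joint_efforts": joint torques, N m; "tool_pos": TCP position; "eef_rot": TCP orientation; "ft_force": force on the tool from outside, world axes, zero at the start; "torque": the same for the moment, N m; "grip_width": opening from 0.0 (shut) to 1.0 (fully open); "gripper_force": force on a finger pad.
Only numpy, scipy, OpenCV 4.12 (cv2) and the standard library are available. Lean on these libraries where they do the work, as an engineer would, in place of code of your own. Each camera call takes 0.05 s, during which the arm holds its last target. There are 200 camera calls.

## Working session

There is one attempt and no reset: what is moved stays moved. The work goes in short steps, Python scripts to look and compute and a shell command to move; the robot and the scene stay as the last step left them, time stands still between calls to the robot, and variables do not carry over. Pictures are saved under pics/ and viewed, at most 10 in all, crops included, and the job is handed in when it is done.

```bash
ls; mkdir -p pics
python3 - <<'E'
from cell import robot, optics, telemetry
import cv2
for n in ("top","side"):
    f=optics.grab_frame(n); cv2.imwrite(f"pics/{n}0.png",f["frame"][:,:,::-1])
    print(n,f["mtx"],f["origin"],f["rotation"],[k for k in f])
print(telemetry.observe())
E
```

```text
cell.py
drive.py
pics
top [[407.24357741   0.         256.81723103]
 [  0.         407.24357741 193.73370543]
 [  0.           0.           1.        ]] [ 478.25673168  -15.50648572 1444.15544488] [ 0.05219593 -0.02945921 -1.56725187] ['frame', 'mtx', 'origin', 'rotation']
side [[435.54640054   0.         246.56393191]
 [  0.         435.54640054 191.9416763 ]
 [  0.           0.           1.        ]] [ 232.45421132 1154.63382019 1312.18610025] [ 0.14363436 -1.07365507 -2.66757171] ['frame', 'mtx', 'origin', 'rotation']
{'t': 0.1, 'q': array([ 1.05951187,  0.41789191, -0.0103475 ,  1.61409138,  0.0046754 ,
        1.11074231, -0.05300556]), 'qd': array([ 0.0022515 , -0.00125303,  0.00173451, -0.00211143,  0.00080443,
        0.0003459 ,  0.00019101]), 'joint_efforts': array([ 3.01387765e-03, -8.52578902e+01,  6.40871488e-01, -4.26693070e+01,
       -4.88309842e-02,  1.62636494e-02, -5.73520058e-07]), 'tool_pos': array([ 282.79851736, -556.97431702,  204.91110842]), 'eef_rot': array([-3.05427369e+00, -7.30969291e-01,  4.75791601e-04]), 'ft_force': array([-0.88677245, -0.75604296, -0.81852014]), 'torque': array([-0.00748934, -0.04579188, -0.06594118]), 'gripper_force': 0.0, 'grip_width': 1.0009111504112518}
```

Run:
```python
import cv2
a=cv2.imread("pics/top0.png")
cv2.imwrite("pics/top0b.png",cv2.resize(a,(768,576),interpolation=cv2.INTER_CUBIC))
```

```text
(no output)
```

View pics/top0b.png

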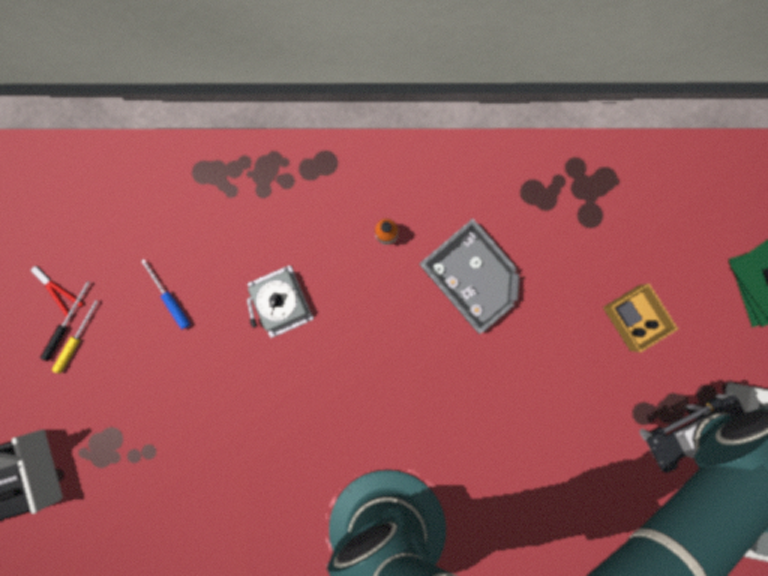

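The top view (1.5x) shows the counter at about (280,300) with its lever on the left, and the tote at about (472,278) with the cut-off corner at right (510,290). The glue is at (387,231), the PSU at (641,317) and the screwdriver at (168,295). I'll zoom in on the counter and tote.

Run:
```python
import cv2,numpy as np
a=cv2.imread("pics/top0.png")
c=cv2.resize(a[170:230,155:215],(400,400),interpolation=cv2.INTER_CUBIC)
t=cv2.resize(a[140:230,270:360],(400,400),interpolation=cv2.INTER_CUBIC)
s=cv2.imread("pics/side0.png")
cv2.imwrite("pics/z0.png",np.hstack([c,t]))
cv2.imwrite("pics/s0b.png",cv2.resize(s,(768,576),interpolation=cv2.INTER_CUBIC))
```

```text
(no output)
```

View pics/z0.png

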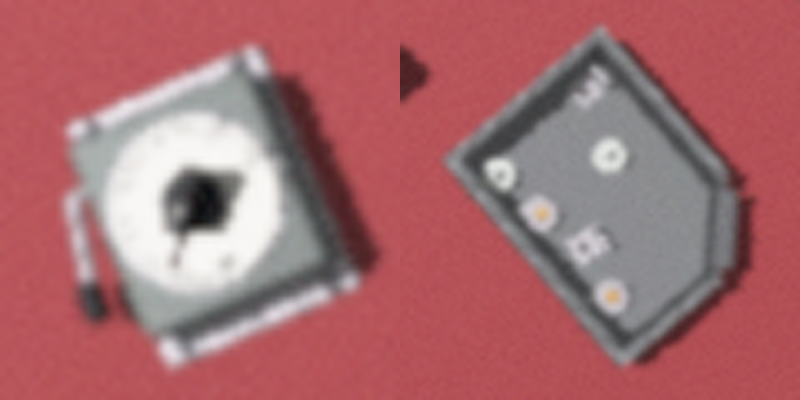

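View pics/s0b.png

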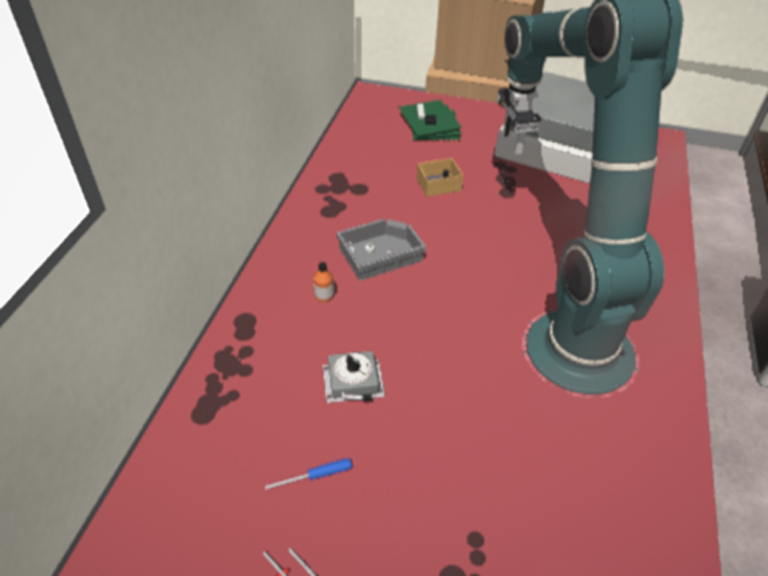

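The zoomed crops show the following:
- **Counter:** dial centre at (193,200), base strips at (168,88) and (265,318), stop pin at (228,262), needle near (178,262).
- **Tote:** rim corners at (600,30), (448,158) and (625,362), with the cut corner at right. The back corner is the left one, and the glue is 100 mm up-left of it.

The side view agrees with this. Next I'll convert these to positions.

```bash
cat > h.py <<'E'
import numpy as np, cv2
from scipy.spatial.transform import Rotation as R
def ray(f,u,v):
    K=f["mtx"]; d=R.from_rotvec(f["rotation"]).apply([(u-K[0,2])/K[0,0],-(v-K[1,2])/K[1,1],-1]); return np.array(f["origin"]),d
def pix(f,u,v,z):
    o,d=ray(f,u,v); return o+d*(z-o[2])/d[2]
def proj(f,P):
    p=R.from_rotvec(f["rotation"]).inv().apply(np.atleast_2d(P)-f["origin"]); K=f["mtx"]
    return np.c_[K[0,2]+K[0,0]*p[:,0]/-p[:,2], K[1,2]-K[1,1]*p[:,1]/-p[:,2]]
def delta(st,pos,rot):
    "pos, Rotation of target -> tool-axes shift and rotvec"
    r=R.from_rotvec(st["eef_rot"]); return r.inv().apply(np.array(pos)-st["tool_pos"]), (r.inv()*rot).as_rotvec()
E
python3 - <<'E'
from h import *
from cell import robot, optics, telemetry
f=optics.grab_frame("top"); 
c=lambda x,y:(155+x*.15,170+y*.15); t=lambda x,y:(270+(x-400)*.225,140+y*.225)
print("dial",pix(f,*c(193,200),54))
a=pix(f,*c(168,88),2);b=pix(f,*c(265,318),2);print("base",(a+b)/2,np.linalg.norm(a-b),"xdir",np.arctan2(*(a-b)[1::-1]))
for p in ((228,262),(178,262)): print(pix(f,*c(*p),54)-pix(f,*c(193,200),54))
T,L,B=[pix(f,*t(*p),60) for p in ((600,30),(448,158),(625,362))]
print(T,L,B,np.linalg.norm(T-L),np.linalg.norm(B-L),"ang",np.arctan2(*(B-L)[1::-1]),np.arctan2(*(T-L)[1::-1])-np.pi/2,"centre",(T+B)/2)
C=[pix(f,*t(*p),60) for p in ((735,185),(735,275))];print("cut",C)
print("glue",pix(f,387/1.5,229/1.5,110),"psu",pix(f,641/1.5,317/1.5,60),"sd",pix(f,187/1.5,327/1.5,15),pix(f,145/1.5,262/1.5,5))
st=telemetry.observe();print(st["tool_pos"],R.from_rotvec(st["eef_rot"]).as_matrix().round(3))
w=optics.grab_frame("wrist");print(w["mtx"],w["origin"],R.from_rotvec(w["rotation"]).as_matrix().round(3))
E
```

```text
dial [528.41650345 254.25109933  54.        ]
base [528.88193707 251.83216628   2.        ] 133.56049419800087 xdir 0.41077737439979806
[-31.76828212 -18.41125098   0.        ]
[-31.85328924   7.308982     0.        ]
[ 711.60194397 -193.6142387    60.        ] [612.57452166 -76.87401383  60.        ] [ 456.9524356  -211.61655576   60.        ] 153.08399809436798 205.84894042602875 ang -2.427978948883861 -2.438102845996529 centre [ 584.27718979 -202.61539723   60.        ]
cut [array([ 592.31541526, -296.17132757,   60.        ]), array([ 523.47410852, -295.63634239,   60.        ])]
glue [6.83312354e+02 5.15099333e-01 1.10000000e+02] psu [ 492.37280963 -571.22895214   60.        ] sd [465.80803835 470.24249047  15.        ] [619.69073613 577.18049423   5.        ]
[ 282.80183102 -557.04717613  204.99955241] [[ 0.892  0.453 -0.   ]
 [ 0.453 -0.892  0.001]
 [-0.    -0.001 -1.   ]]
[[282.39557044   0.         258.93322246]
 [  0.         282.39557044 192.28645517]
 [  0.           0.           1.        ]] [ 341.61399406 -527.55912891  384.61249816] [[ 0.452  0.869  0.203]
 [-0.892  0.44   0.101]
 [-0.001 -0.227  0.974]]
```

The rows are not in the units I measure in: shifts go in shares of 1000 mm and turns go in shares of pi rad. I convert before sending: -611 mm / 1000 = -0.611, 586 mm / 1000 = 0.586, 0.69 rad / 3.1416 = 0.2196.

```bash
echo '{"motion":[[0.06,-0.06,0,0,0,0.0191,1],[0.13,-0.135,0,0,0,0.0477,1],[0.2,-0.205,0,0,0,0.0796,1],[0.265,-0.275,0,0,0,0.1114,1],[0.33,-0.345,0,0,0,0.1432,1],[0.395,-0.41,0,0,0,0.1751,1],[0.46,-0.48,0,0,0,0.2069,1],[0.586,-0.611,0,0,0,0.2196,1],[0.586,-0.611,0,0,0,0.2196,1],[0.586,-0.611,0,0,0,0.2196,1],[0.586,-0.611,0,0,0,0.2196,1],[0.586,-0.611,0,0,0,0.2196,1]]}' > path.dat && python3 drive.py path.dat
python3 - <<'E'
from h import *
from cell import robot, optics, telemetry
st=telemetry.observe();print(st["q"].round(2),delta(st,[528.5,253,160],R.from_rotvec([0,0,-.22])*R.from_rotvec([np.pi,0,0])))
E
```

```text
t: 1.4
tool_pos: [457.7, 18.7, 205.7]
eef_rot: [3.122, -0.346, 0.001]
ft_force: [0.9, -1.0, -0.2]
grip_width: 1.002
gripper_force: 0.0
[ 0.24  0.13 -0.38  2.    0.06  1.02 -1.95] (array([  17.82187061, -244.09130417,   45.70534993]), array([-4.61974372e-06, -5.25854050e-04, -4.23532887e-04]))
```

Scaled: -244 mm / 1000 = -0.244, -200 mm / 1000 = -0.2.

```bash
echo '{"motion":[[0.003,-0.05,0,0,0,0,1],[0.007,-0.1,0.005,0,0,0,1],[0.011,-0.15,0.015,0,0,0,1],[0.014,-0.2,0.03,0,0,0,1],[0.018,-0.244,0.045,0,0,0,1],[0.018,-0.244,0.045,0,0,0,1],[0.018,-0.244,0.045,0,0,0,1],[0.018,-0.244,0.045,0,0,0,1]]}' > path.dat && python3 drive.py path.dat
python3 - <<'E'
from h import *
from cell import robot, optics, telemetry
print(telemetry.observe()["q"].round(2))
f=optics.grab_frame("wrist")["frame"]
cv2.imwrite("pics/w1.png",cv2.resize(f[:,:,::-1],(768,576),interpolation=cv2.INTER_CUBIC))
E
```

```text
t: 2.2
tool_pos: [528.6, 249.8, 160.7]
eef_rot: [3.122, -0.347, 0.0]
ft_force: [-0.6, -0.6, 0.7]
grip_width: 1.003
gripper_force: 0.0
[-0.13  0.43 -0.47  1.75  0.23  1.02 -2.47]
```

View pics/w1.png

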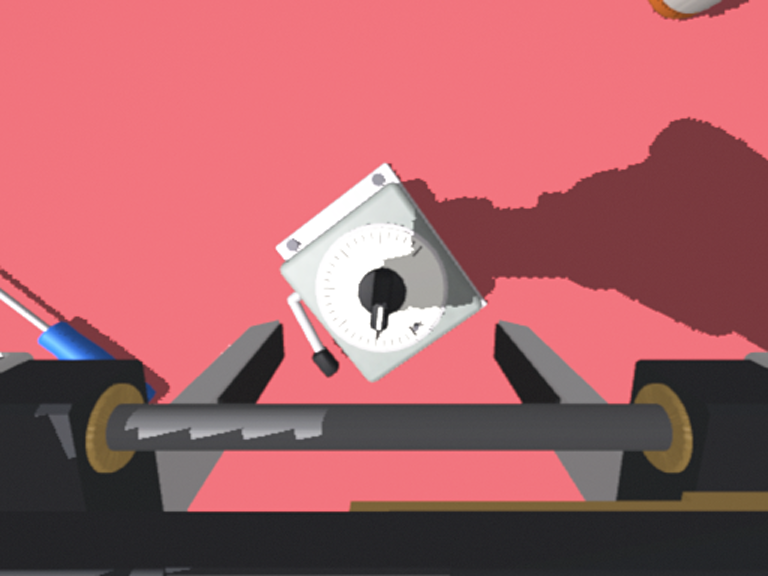

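The wrist view (1.5x) shows the dial centre at (381,288), the needle tip straight below at (379,338), and the zero mark and stop pin at about (418,328). The bar lies along the picture's vertical. The lever is at left, and the fingers straddle the knob.

Run:
```python
from h import *
from cell import robot, optics, telemetry
f=optics.grab_frame("wrist");st=telemetry.observe()
p=lambda u,v,z:pix(f,u/1.5,v/1.5,z)
c=p(381.5,288,54);n=p(379,338,56);z=p(419,328,54)
print(c,p(381.5,290,62),n-c,z-c)
an=np.arctan2(*(c-n)[1::-1]);az=np.arctan2(*(c-z)[1::-1]);print("needle x yaw",an,"zero yaw",az)
corn=[p(389,164,2),p(277,247,2)];d=corn[0]-corn[1];print("base edge",np.linalg.norm(d),"x yaw",np.arctan2(*d[1::-1])+np.pi/2)
print(p(331,365,35))
print(proj(f,[[528.5,253,54]])*1.5, delta(st,[c[0],c[1],68],R.from_rotvec([0,0,an])*R.from_rotvec([np.pi,0,0])))
```

```text
[529.24561593 254.73641704  54.        ] [529.66753097 254.50742014  62.        ] [-34.62309088   9.77519648   2.        ] [-34.29567025 -19.41378652   0.        ]
needle x yaw -0.27516958617514226 zero yaw 0.5150980570405657
base edge 110.32862172445314 x yaw 0.3958908170093529
[474.12739456 307.83908992  35.        ]
[[384.17688145 288.48113122]] (array([-0.81335797, -5.15763981, 93.07810554]), array([ 6.11731120e-05, -9.95052763e-04,  5.31859154e-02]))
```

Scaled: 93 mm / 1000 = 0.093, 80 mm / 1000 = 0.08, 0.055 rad / 3.1416 = 0.0175.

```bash
echo '{"motion":[[-0.001,-0.005,0.025,0,0,0.0175,0.5],[-0.001,-0.005,0.055,0,0,0.0175,0.5],[-0.001,-0.005,0.08,0,0,0.0175,0.5],[-0.001,-0.005,0.093,0,0,0.0175,0.5],[-0.001,-0.005,0.093,0,0,0.0175,0.5],[-0.001,-0.005,0.093,0,0,0.0175,0.5]]}' > path.dat && python3 drive.py path.dat; echo '{"motion":[[0,0,0,0,0,0,0],[0,0,0,0,0,0,0],[0,0,0,0,0,0,0],[0,0,0,0,0,0,0],[0,0,0,0,0,0,0]]}' > path.dat && python3 drive.py path.dat
```

```text
t: 2.9
tool_pos: [529.1, 256.0, 68.6]
eef_rot: [-3.111, 0.432, -0.001]
ft_force: [0.2, 0.0, 0.2]
grip_width: 0.527
gripper_force: 0.0
t: 3.4
tool_pos: [528.7, 254.8, 67.6]
eef_rot: [3.11, -0.432, 0.0]
ft_force: [-3.5, -2.0, 14.3]
grip_width: 0.129
gripper_force: 30.0
```

Scaled: -1 mm / 1000 = -0.001, -0.62 rad / 3.1416 = -0.1974.

```bash
echo '{"motion":[[0,0,-0.001,0,0,-0.0159,0],[0,0,-0.001,0,0,-0.0414,0],[0,0,-0.001,0,0,-0.07,0],[0,0,-0.001,0,0,-0.1019,0],[0,0,-0.001,0,0,-0.1337,0],[0,0,-0.001,0,0,-0.1592,0],[0,0,-0.001,0,0,-0.1751,0],[0,0,-0.001,0,0,-0.1878,0],[0,0,-0.001,0,0,-0.1974,0],[0,0,-0.001,0,0,-0.1974,0],[0,0,-0.001,0,0,-0.1974,0]]}' > path.dat && python3 drive.py path.dat; python3 -c "
from cell import robot, optics, telemetry
s=telemetry.observe();print(s['torque'],s['q'].round(2))"
echo '{"motion":[[0,0,0,0,0,-0.0064,0],[0,0,0,0,0,-0.0127,0],[0,0,0,0,0,-0.0127,0]]}' > path.dat && python3 drive.py path.dat; python3 -c "
from cell import robot, optics, telemetry
s=telemetry.observe();print(s['torque'])"
```

```text
t: 4.5
tool_pos: [528.5, 255.4, 67.9]
eef_rot: [3.095, 0.537, -0.001]
ft_force: [6.1, -0.9, -17.4]
grip_width: 0.122
gripper_force: 30.0
[-0.14645048 -1.43914427  0.02869273] [-0.07  0.58 -0.56  1.8   0.39  0.87 -2.05]
t: 4.8
tool_pos: [528.5, 255.5, 67.9]
eef_rot: [3.083, 0.6, -0.001]
ft_force: [5.4, -0.7, -17.5]
grip_width: 0.126
gripper_force: 30.0
[-0.13390208 -1.41495239  0.02727762]
```

Scaled: -0.02 rad / 3.1416 = -0.0064.

```bash
for i in 1 2 3; do echo '{"motion":[[0,0,0,0,0,-0.0064,0],[0,0,0,0,0,-0.0064,0]]}' > path.dat && python3 drive.py path.dat | sed -n 1,4p; python3 -c "
from cell import robot, optics, telemetry
s=telemetry.observe();print(s['torque'],s['gripper_force'])"; done
```

```text
t: 5.0
tool_pos: [528.5, 255.6, 67.9]
eef_rot: [3.077, 0.631, -0.001]
ft_force: [5.4, -0.1, -18.3]
[-0.10167906 -1.39155464  0.07879637] 29.995385706424713
t: 5.2
tool_pos: [528.4, 255.5, 67.8]
eef_rot: [3.071, 0.661, -0.001]
ft_force: [5.5, -1.1, -18.1]
[-0.01196129 -1.37944128 -0.25303214] 30.019452273845673
t: 5.4
tool_pos: [528.4, 255.5, 67.9]
eef_rot: [3.064, 0.691, -0.001]
ft_force: [5.1, -0.4, -17.0]
[-0.04313376 -1.31492278 -0.46120821] 30.260598957538605
```

Torque jumped to −0.46 N m at a yaw of about 0.41, which is the counter's own yaw, so the knob is on its stop. I'll release and look.

Scaled: -120 mm / 1000 = -0.12, -80 mm / 1000 = -0.08.

```bash
echo '{"motion":[[0,0,0,0,0,0,0.3],[0,0,0,0,0,0,0.5],[0,0,0,0,0,0,0.5],[0,0,-0.03,0,0,0,0.5],[0,0,-0.08,0,0,0,0.5],[0,0,-0.12,0,0,0,0.6],[0,0,-0.12,0,0,0,0.8],[0,0,-0.12,0,0,0,0.8]]}' > path.dat && python3 drive.py path.dat
python3 - <<'E'
from h import *
from cell import robot, optics, telemetry
F=optics.grab_frame("wrist");f=F["frame"]
cx,cy=proj(F,[529,254.5,54])[0].astype(int);print(cx,cy)
b=f[cy-50:cy+50,cx-65:cx+65,::-1]
cv2.imwrite("pics/w2.png",cv2.resize(b,None,fx=5,fy=5,interpolation=cv2.INTER_CUBIC))
E
```

```text
t: 6.2
tool_pos: [528.8, 256.2, 189.3]
eef_rot: [-3.064, -0.693, -0.003]
ft_force: [0.2, 0.2, -0.9]
grip_width: 0.715
gripper_force: 0.0
260 186
```

View pics/w2.png

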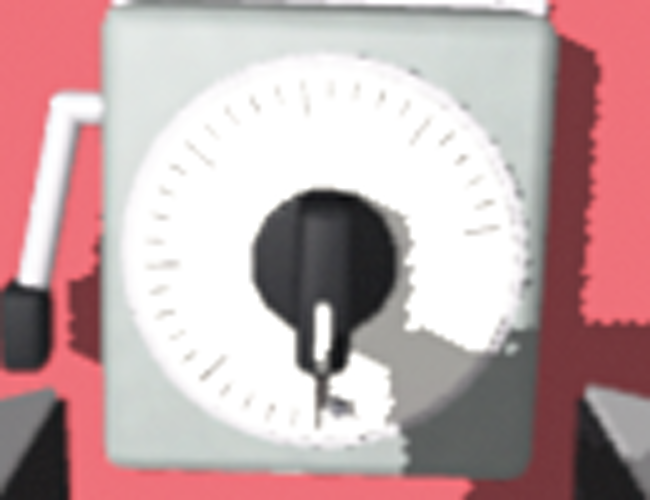

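The needle at (322,380) points at the long zero mark (318,410), right beside the stop pin (340,407), so the knob is at zero. Next I'll hover over the tote with the camera in view of it.

Run:
```python
from h import *
from cell import robot, optics, telemetry
st=telemetry.observe();print(delta(st,[531,-248,240],R.from_rotvec([0,0,.709])*R.from_rotvec([np.pi,0,0])))
```

```text
(array([-214.34541353,  456.00207816,  -51.67084879]), array([ 1.90499788e-04,  1.77426323e-04, -2.64369394e-01]))
```

Scaled: 456 mm / 1000 = 0.456, 436 mm / 1000 = 0.436, -0.264 rad / 3.1416 = -0.084.

```bash
echo '{"motion":[[-0.01,0.022,-0.015,0,0,-0.0064,0.8],[-0.03,0.065,-0.03,0,0,-0.0159,0.9],[-0.05,0.106,-0.052,0,0,-0.0255,1],[-0.07,0.149,-0.052,0,0,-0.035,1],[-0.09,0.191,-0.052,0,0,-0.0446,1],[-0.11,0.234,-0.052,0,0,-0.0541,1],[-0.13,0.277,-0.052,0,0,-0.0637,1],[-0.15,0.32,-0.052,0,0,-0.0732,1],[-0.17,0.362,-0.052,0,0,-0.084,1],[-0.19,0.404,-0.052,0,0,-0.084,1],[-0.205,0.436,-0.052,0,0,-0.084,1],[-0.214,0.456,-0.052,0,0,-0.084,1]]}' > path.dat && python3 drive.py path.dat; echo '{"motion":[[0,0,0,0,0,0,1],[0,0,0,0,0,0,1]]}' > path.dat && python3 drive.py path.dat;python3 - <<'E'
from h import *
from cell import robot, optics, telemetry
print(telemetry.observe()["q"].round(2))
f=optics.grab_frame("wrist");g=f["frame"]
cv2.imwrite("pics/w3.png",cv2.resize(g[:,:,::-1],(768,576),interpolation=cv2.INTER_CUBIC))
E
```

```text
t: 7.45
tool_pos: [530.3, -250.8, 238.7]
eef_rot: [-2.947, -1.085, 0.003]
ft_force: [-0.0, 0.3, -0.2]
grip_width: 1.0
gripper_force: 0.0
t: 7.65
tool_pos: [531.2, -247.2, 239.2]
eef_rot: [-2.945, -1.089, 0.002]
ft_force: [0.6, 0.4, -0.0]
grip_width: 1.001
gripper_force: 0.0
[ 0.79  0.36 -0.52  1.66  0.19  1.17 -0.64]
```

View pics/w3.png

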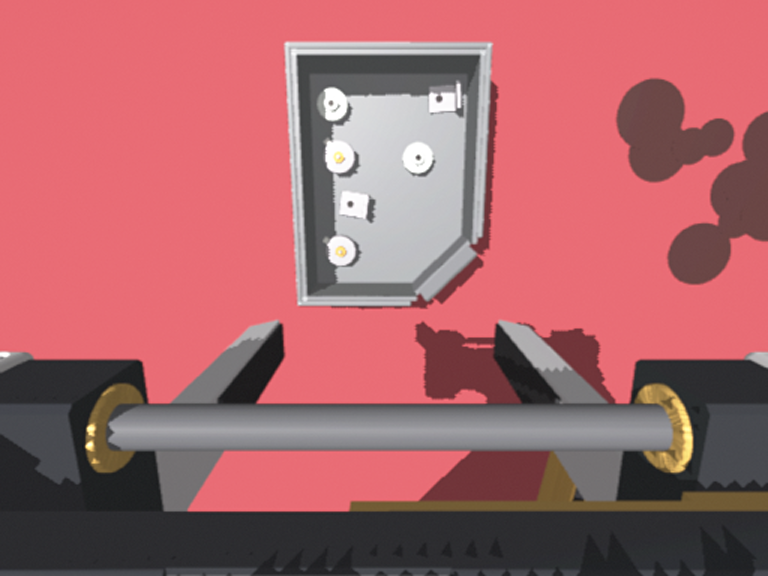

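The wrist view (1.5x) shows the tote's rim corners at (286,43), (491,43) and (298,305), with the cut wall at lower right between about (412,305) and (486,238). The parts lie mostly along the -y (left) wall.

```bash
cat > fit.py <<'E'
from h import *
from scipy.optimize import least_squares
def W(p,q): # tote point -> world, p=(x,y,yaw)
    q=np.atleast_2d(np.array(q,float)); return R.from_rotvec([0,0,p[2]]).apply(q)+[p[0],p[1],0]
E
python3 - <<'E'
from fit import *
from cell import robot, optics, telemetry
f=optics.grab_frame("wrist");st=telemetry.observe()
m=np.array([[-105,-80,60],[-105,80,60],[105,-80,60]]);px=np.array([[286,43],[491,43],[298,305]])/1.5
r=least_squares(lambda p:(proj(f,W(p,m))-px).ravel(),[584,-202,-2.433])
p=r.x;print(p,r.fun.round(2))
print(proj(f,W(p,[[105,30,60],[105,-80,60],[75,50,0],[80,55,44]]))*1.5)
g=W(p,[-65,-75.5,50])[0];print("grip",g,"edge",W(p,[75,50,0]))
rot=R.from_rotvec([0,0,p[2]+np.pi])*R.from_rotvec([np.pi,0,0])
print(delta(st,[g[0],g[1],120],rot))
E
```

```text
[ 585.08095778 -200.32366783   -2.43393946] [-1.06 -0.31  1.35 -0.28 -0.34  0.96]
[[422.54778166 306.62083088]
 [297.48767374 306.44085397]
 [438.53040336 261.65915007]
 [449.43039635 275.19072301]]
grip [ 585.39483168 -100.69861333   50.        ] edge [[ 560.59185644 -287.07206214    0.        ]]
(array([135.75171921, -75.16766019, 119.94041583]), array([-1.16108724e-03,  9.46397802e-05,  2.72812653e-03]))
```

Scaled: 136 mm / 1000 = 0.136, 120 mm / 1000 = 0.12.

```bash
echo '{"motion":[[0.03,-0.017,0,0,0,0,1],[0.075,-0.042,0,0,0,0,1],[0.115,-0.064,0.02,0,0,0,1],[0.136,-0.075,0.05,0,0,0,0.8],[0.136,-0.075,0.09,0,0,0,0.7],[0.136,-0.075,0.12,0,0,0,0.6],[0.136,-0.075,0.12,0,0,0,0.6],[0.136,-0.075,0.12,0,0,0,0.6]]}' > path.dat && python3 drive.py path.dat
python3 - <<'E'
from fit import *
from cell import robot, optics, telemetry
st=telemetry.observe();g=W([585,-201,-2.434],[-65,-75.5,31])[0]
print(delta(st,g,R.from_rotvec([0,0,-2.434+np.pi])*R.from_rotvec([np.pi,0,0])),st["q"].round(2))
E
```

```text
t: 8.55
tool_pos: [586.2, -101.4, 121.2]
eef_rot: [-2.945, -1.092, -0.0]
ft_force: [0.5, -0.4, 1.6]
grip_width: 0.618
gripper_force: 0.0
(array([-0.66660062, -0.52633846, 90.21840976]), array([-0.00040274, -0.00020188,  0.00224609])) [ 0.53  0.51 -0.53  1.75  0.31  0.96 -0.99]
```

Scaled: 90 mm / 1000 = 0.09, 85 mm / 1000 = 0.085.

```bash
echo '{"motion":[[-0.001,0,0.02,0,0,0,0.6],[-0.001,0,0.045,0,0,0,0.6],[-0.001,0,0.07,0,0,0,0.6],[-0.001,0,0.085,0,0,0,0.6],[-0.001,0,0.09,0,0,0,0.6],[-0.001,0,0.09,0,0,0,0.6]]}' > path.dat && python3 drive.py path.dat; echo '{"motion":[[0,0,0,0,0,0,0.4],[0,0,0,0,0,0,0.3],[0,0,0,0,0,0,0.2],[0,0,0,0,0,0,0],[0,0,0,0,0,0,0],[0,0,0,0,0,0,0],[0,0,0,0,0,0,0]]}' > path.dat && python3 drive.py path.dat;python3 - <<'E'
from h import *
from cell import robot, optics, telemetry
g=optics.grab_frame("top")["frame"]
cv2.imwrite("pics/t4.png",cv2.resize(g[120:260,240:410,::-1],None,fx=4,fy=4,interpolation=cv2.INTER_CUBIC))
E
```

```text
t: 9.15
tool_pos: [585.7, -102.8, 31.2]
eef_rot: [2.946, 1.09, 0.001]
ft_force: [0.5, -0.3, 0.5]
grip_width: 0.604
gripper_force: 0.0
t: 9.85
tool_pos: [585.2, -102.7, 30.5]
eef_rot: [-2.946, -1.09, 0.0]
ft_force: [-1.5, 1.2, 1.8]
grip_width: 0.094
gripper_force: 30.0
```

View pics/t4.png

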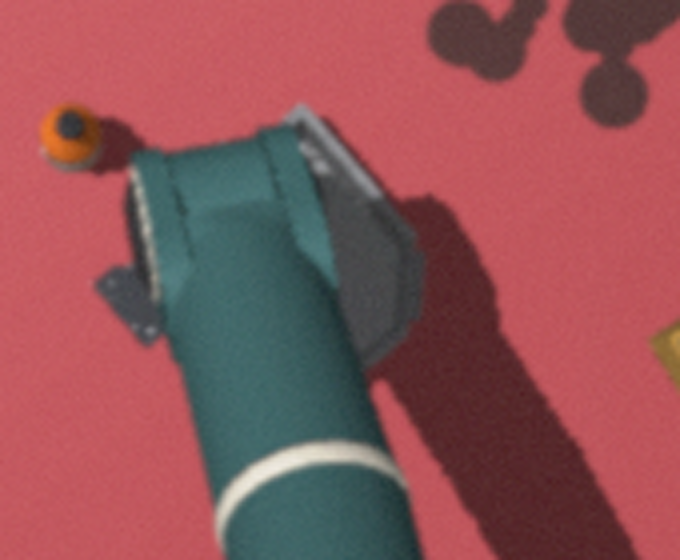

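The fingers are shut on the rim (8.8 mm against 9 mm) and nothing else is disturbed: the glue at (70,135) has not moved. Next I'll work out the tipping arc about the pour edge.

```bash
cat > arc.py <<'E'
from fit import *
from cell import robot, optics, telemetry
def arc(ths,p=(585,-201.5,-2.434),th0=0,lift=0):
    st=telemetry.observe();E=W(p,[75,50,0])[0];ax=W((0,0,p[2]),[-1,1,0])[0]/2**.5
    r=R.from_rotvec(st["eef_rot"])
    for t in ths:
        q=R.from_rotvec(ax*(t-th0)); pos=E+q.apply(st["tool_pos"]-E)
        d,v=delta(st,pos,q*r); print(t,d.round(1),v.round(3))
E
python3 -c "
from arc import *
arc([.08,.16,.24,.32,.4,.48,.56])"
```

```text
0.08 [ -2.1   2.1 -14.8] [ 0.057  0.057 -0.   ]
0.16 [ -5.1   5.1 -29.4] [ 0.113  0.113 -0.   ]
0.24 [ -8.9   8.9 -43.5] [ 0.17  0.17 -0.  ]
0.32 [-13.5  13.5 -57.2] [ 0.226  0.227 -0.   ]
0.4 [-18.8  18.8 -70.4] [ 0.283  0.283 -0.   ]
0.48 [-24.9  24.8 -82.9] [ 0.339  0.34  -0.   ]
0.56 [-31.7  31.6 -94.6] [ 0.396  0.396 -0.   ]
```

Scaled: -43.5 mm / 1000 = -0.0435, -36.5 mm / 1000 = -0.0365, 0.17 rad / 3.1416 = 0.0541.

```bash
echo '{"motion":[[-0.001,0.001,-0.0074,0.0089,0.0089,0,0],[-0.0021,0.0021,-0.0148,0.0181,0.0181,0,0],[-0.0035,0.0035,-0.0221,0.0271,0.0271,0,0],[-0.0051,0.0051,-0.0294,0.036,0.036,0,0],[-0.0069,0.0069,-0.0365,0.0449,0.0449,0,0],[-0.0089,0.0089,-0.0435,0.0541,0.0541,0,0],[-0.0089,0.0089,-0.0435,0.0541,0.0541,0,0]]}' > path.dat && python3 drive.py path.dat; python3 -c "
from arc import *
s=telemetry.observe();print(s['torque'],s['q'].round(2));arc([.24,.28,.32,.36,.4,.44,.48,.52,.56],th0=.24)"
```

```text
t: 10.6
tool_pos: [584.2, -117.5, 73.9]
eef_rot: [-2.739, -1.009, -0.148]
ft_force: [-0.6, -1.1, -3.4]
grip_width: 0.096
gripper_force: 30.0
[-0.6623087  -0.06747069 -0.00425077] [ 0.75  0.64 -0.64  1.74  0.16  0.9  -0.77]
0.24 [-0.  0. -0.] [0. 0. 0.]
0.28 [-1.   1.  -7.4] [0.028 0.028 0.   ]
0.32 [ -2.1   2.2 -14.7] [0.057 0.056 0.   ]
0.36 [ -3.5   3.5 -21.9] [0.085 0.085 0.   ]
0.4 [ -5.1   5.1 -29. ] [0.113 0.113 0.   ]
0.44 [ -6.9   6.9 -36.1] [0.142 0.141 0.   ]
0.48 [ -8.9   8.9 -43. ] [0.17  0.169 0.   ]
0.52 [-11.1  11.1 -49.9] [0.198 0.198 0.   ]
0.56 [-13.4  13.5 -56.6] [0.227 0.226 0.   ]
```

Only about 3.4 N hangs on the wrist, about half the tote's weight, so the edge still bears on the bench. I'll continue to 0.56.

Scaled: -56.6 mm / 1000 = -0.0566, -49.9 mm / 1000 = -0.0499, 0.227 rad / 3.1416 = 0.0723.

```bash
echo '{"motion":[[-0.001,0.001,-0.0074,0.0089,0.0089,0,0],[-0.0021,0.0021,-0.0147,0.0181,0.0181,0,0],[-0.0035,0.0035,-0.0219,0.0271,0.0271,0,0],[-0.0051,0.0051,-0.029,0.036,0.036,0,0],[-0.0069,0.0069,-0.0361,0.0449,0.0449,0,0],[-0.0089,0.0089,-0.043,0.0541,0.0541,0,0],[-0.0111,0.0111,-0.0499,0.063,0.063,0,0],[-0.0134,0.0134,-0.0566,0.0723,0.0723,0,0],[-0.0134,0.0134,-0.0566,0.0723,0.0723,0,0],[-0.0134,0.0134,-0.0566,0.0723,0.0723,0,0],[-0.0134,0.0134,-0.0566,0.0723,0.0723,0,0]]}' > path.dat && python3 drive.py path.dat
python3 - <<'E'
from arc import *
s=telemetry.observe();print(s['torque'],s['q'].round(2))
r=R.from_rotvec(s["eef_rot"]);print("tilt",np.arccos(-r.as_matrix()[2,2]))
v=[]
for n,(y,x,h,w) in dict(top=(120,240,140,170),wrist=(0,0,384,512),side=(120,190,110,130)).items():
    f=optics.grab_frame(n); g=f["frame"][y:y+h,x:x+w,::-1]; v.append(cv2.resize(g,(400,300),interpolation=cv2.INTER_CUBIC))
cv2.imwrite("pics/m5.png",np.vstack([np.hstack(v[:2]),np.hstack([v[2],0*v[2]])]))
E
```

```text
t: 11.7
tool_pos: [581.7, -146.8, 124.1]
eef_rot: [-2.452, -0.908, -0.314]
ft_force: [0.5, -0.9, -1.4]
grip_width: 0.093
gripper_force: 30.0
[-1.15006758  0.13805818 -0.03616259] [ 1.    0.75 -0.78  1.62 -0.05  1.1  -0.5 ]
tilt 0.5605383614639045
```

View pics/m5.png

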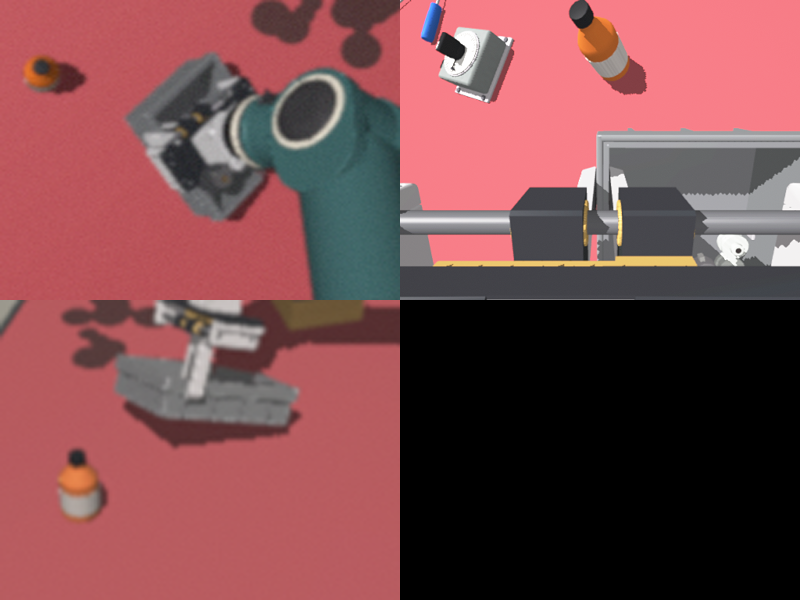

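The tote is tipped 0.56 rad, and the glue and counter are untouched. Parts show at (735,245) in the wrist panel. I'll wait a moment and enlarge that region.

```bash
echo '{"motion":[[0,0,0,0,0,0,0],[0,0,0,0,0,0,0],[0,0,0,0,0,0,0],[0,0,0,0,0,0,0],[0,0,0,0,0,0,0]]}' > path.dat && python3 drive.py path.dat
python3 - <<'E'
from arc import *
st=telemetry.observe();p=(585,-201.5,-2.434);E=W(p,[75,50,0])[0];ax=W((0,0,p[2]),[-1,1,0])[0]/2**.5
q=R.from_rotvec(ax*.56)
f=optics.grab_frame("wrist")
for m in ([72,47,4],[96,22,4],[47,71,4],[-96,71,4],[0,0,4],[72,47,20]):
    print(m,((proj(f,E+q.apply(W(p,m)-E))-[372,150])*[6,3.2]).round())
cv2.imwrite("pics/w6.png",cv2.resize(f["frame"][150:340,372:512,::-1],(700,600),interpolation=cv2.INTER_CUBIC))
for m in ([72,47,4],[96,22,4],[47,71,4],[-96,71,4],[0,0,4],[72,47,20]):
    print(m,((proj(f,E+q.apply(W(p,m)-E))-[372,150])*[5,600/190]).round())
E
```

```text
t: 12.35
tool_pos: [581.8, -147.0, 124.5]
eef_rot: [-2.451, -0.907, -0.315]
ft_force: [0.0, 1.2, -1.7]
grip_width: 0.09
gripper_force: 30.0
[72, 47, 4] [[163. 690.]]
[96, 22, 4] [[-24. 762.]]
[47, 71, 4] [[352. 612.]]
[-96, 71, 4] [[512.  79.]]
[0, 0, 4] [[-126.  453.]]
[72, 47, 20] [[219. 742.]]
[72, 47, 4] [[136. 681.]]
[96, 22, 4] [[-20. 752.]]
[47, 71, 4] [[293. 603.]]
[-96, 71, 4] [[427.  78.]]
[0, 0, 4] [[-105.  447.]]
[72, 47, 20] [[183. 732.]]
```

View pics/w6.png

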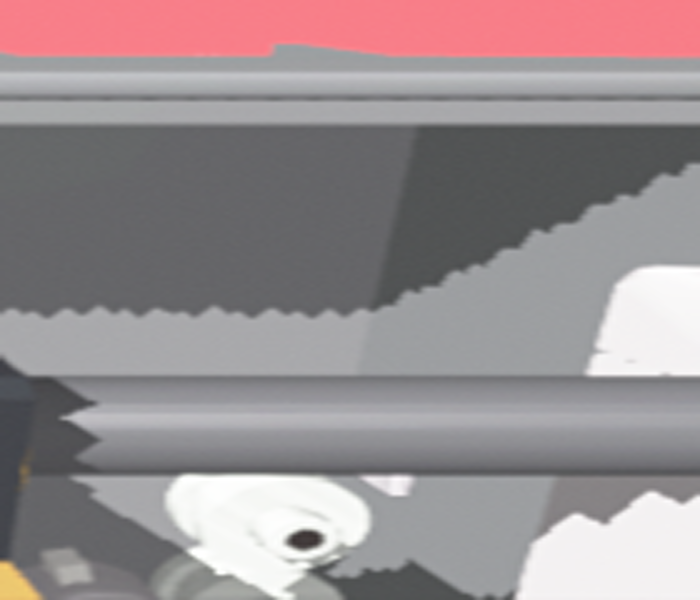

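Run:
```python
from arc import *
p=(585,-201.5,-2.434);E=W(p,[75,50,0])[0];ax=W((0,0,p[2]),[-1,1,0])[0]/2**.5
q=R.from_rotvec(ax*.56);f=optics.grab_frame("wrist")
def tote(u,v,z):
    o,d=ray(f,372+u/5,150+v*190/600); T=lambda w:R.from_rotvec([0,0,-p[2]]).apply(E+q.inv().apply(w-E)-[p[0],p[1],0])
    a,b=T(o),T(o+d); return (a+(b-a)*(z-a[2])/(b-a)[2]).round()
for u,v,z in ((305,540,20),(270,510,15),(390,485,15),(390,485,5),(180,580,15),(70,565,20)): print(u,v,tote(u,v,z))
f=optics.grab_frame("side")
g=f["frame"][110:200,210:320,::-1];cv2.imwrite("pics/s7.png",cv2.resize(g,(770,600),interpolation=cv2.INTER_CUBIC))
```

```text
305 540 [15. 59. 20.]
270 510 [10. 56. 15.]
390 485 [ 3. 74. 15.]
390 485 [10. 81.  5.]
180 580 [31. 44. 15.]
70 565 [22. 24. 20.]
```

The visible pulley is at tote (12,58), against the +y wall, 32 mm up-slope of the pouring wall and behind the others. Leaning a bit further should settle the parts more tightly.

```bash
python3 -c "
from arc import *
arc([.60,.64,.68],th0=.56)"
```

```text
0.6 [-0.9  0.9 -7.4] [ 0.028  0.028 -0.   ]
0.64 [ -2.1   2.1 -14.8] [ 0.057  0.057 -0.   ]
0.68 [ -3.5   3.4 -22.2] [ 0.085  0.085 -0.   ]
```

The rows are not in the units I measure in: shifts go in shares of 1000 mm and turns go in shares of pi rad. I convert before sending: -22.2 mm / 1000 = -0.0222, -14.8 mm / 1000 = -0.0148, 0.085 rad / 3.1416 = 0.0271.

```bash
echo '{"motion":[[-0.0009,0.0009,-0.0074,0.0089,0.0089,0,0],[-0.0021,0.0021,-0.0148,0.0181,0.0181,0,0],[-0.0035,0.0035,-0.0222,0.0271,0.0271,0,0],[-0.0035,0.0035,-0.0222,0.0271,0.0271,0,0],[-0.0035,0.0035,-0.0222,0.0271,0.0271,0,0],[-0.0035,0.0035,-0.0222,0.0271,0.0271,0,0],[-0.0035,0.0035,-0.0222,0.0271,0.0271,0,0],[-0.0035,0.0035,-0.0222,0.0271,0.0271,0,0],[-0.0035,0.0035,-0.0222,0.0271,0.0271,0,0],[-0.0035,0.0035,-0.0222,0.0271,0.0271,0,0]]}' > path.dat && python3 drive.py path.dat
python3 - <<'E'
from arc import *
s=telemetry.observe();print(s['torque'],s['q'].round(2))
p=(585,-201.5,-2.434);E=W(p,[75,50,0])[0];ax=W((0,0,p[2]),[-1,1,0])[0]/2**.5
th=np.arccos(-R.from_rotvec(s["eef_rot"]).as_matrix()[2,2]);q=R.from_rotvec(ax*th);print("tilt",th)
T=lambda m:E+q.apply(W(p,m)-E)
F={n:optics.grab_frame(n) for n in ("wrist","top","side")}
v=[]
for n,(y,x,h,w) in dict(wrist=(234,352,120,160),top=(130,240,90,120),side=(110,190,90,120)).items():
    f=F[n];v.append(cv2.resize(f["frame"][y:y+h,x:x+w,::-1],(400,300),interpolation=cv2.INTER_CUBIC))
    print(n,[tuple(((proj(f,T(m))[0]-[x,y])*400/w).round()) for m in ([72,47,4],[97,22,4],[47,72,4],[75,50,0],[15,59,20])])
cv2.imwrite("pics/m8.png",np.vstack([np.hstack(v[:2]),np.hstack([v[2],0*v[2]])]))
E
```

```text
t: 13.5
tool_pos: [580.6, -163.0, 140.6]
eef_rot: [-2.342, -0.867, -0.37]
ft_force: [-0.8, -0.6, -2.3]
grip_width: 0.093
gripper_force: 30.0
[-0.95130433  0.11217049  0.00201849] [ 1.07  0.8  -0.81  1.56 -0.11  1.19 -0.44]
tilt 0.681666683178029
wrist [(np.float64(118.0), np.float64(329.0)), (np.float64(39.0), np.float64(388.0)), (np.float64(200.0), np.float64(268.0)), (np.float64(120.0), np.float64(327.0)), (np.float64(203.0), np.float64(217.0))]
top [(np.float64(333.0), np.float64(206.0)), (np.float64(330.0), np.float64(239.0)), (np.float64(335.0), np.float64(173.0)), (np.float64(333.0), np.float64(207.0)), (np.float64(328.0), np.float64(156.0))]
side [(np.float64(245.0), np.float64(154.0)), (np.float64(270.0), np.float64(160.0)), (np.float64(220.0), np.float64(148.0)), (np.float64(245.0), np.float64(157.0)), (np.float64(208.0), np.float64(134.0))]
```

View pics/m8.png

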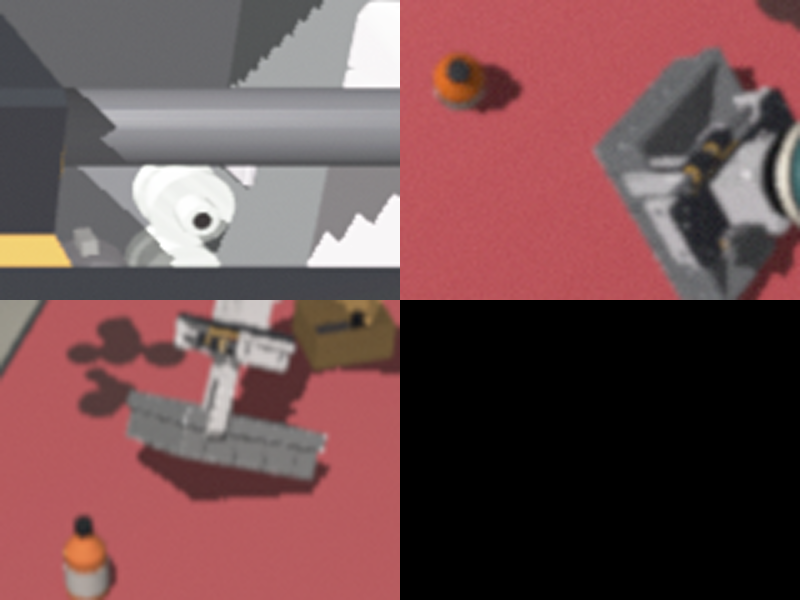

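The hole of the visible pulley is at (203,220), exactly where it was before the extra 0.12 rad, so the parts are settled against each other. None are visible up-slope. The wrist carries about 2.3 N, against a model value of about 2 N with the edge on the bench and the parts in the corner. The glue is unmoved. Handing in.

```bash
python3 -c "
from cell import robot, optics, telemetry
print(robot.close_job())"
```

```text
the job is handed in; nothing more can be done
None
```

I turned the counter knob back to its zero stop. The tote is held tipped at about 0.68 rad on its pouring edge, and the loose parts look settled together in the pouring corner with no spill seen. The gripper hid some parts, so I couldn't see all six. The glue bottle was unmoved in the last pictures; the arm never went near the screwdriver or power supply, but I didn't re-check them.

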